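# Tip a carton flat and square it in a corner stop

## Task

The white carton standing on its long edge in front of the low aluminium corner stop is to lie ready for inspection: push its upper part away from the robot so that it tips over flat, the face that now looks at the robot ending on top. Then push it along the board until it sits flush against both rails of the corner stop, and leave it there. Only push: never pinch, lift or crush the carton, and do not disturb the dropper bottle, the loupe or the ring gauge.

Things in the scene. Friction and masses are not known exactly. Their poses are not given: they have to be found in the camera images.
- carton: Plain white carton, 102 x 132 x 55 mm, about 0.25 kg, loose; crushed above 40 N. Origin: centre of one 102 x 132 mm face; own z runs from there through the 55 mm thickness, x along the 102 mm side, y along the 132 mm side. It starts standing 102 mm tall, own x upright, own z towards the robot (origin in the far face, 51 mm above the board). Lying as wanted: z up, origin on the board. Two other white cartons lie stacked farther off.
- carton_mid (a point): Middle of the carton's volume, 27.5 mm along its z from its origin: 51 mm above the board when it stands, 27.5 mm when it lies flat. Pushed high on the robot-side face the carton pivots on its far bottom edge, passes its balance at about 28 degrees and falls away from the robot.
- corner_stop: Aluminium L of two rails, 16 mm wide, 20 mm high, fixed on the 8 mm board (top z = 8 mm). Origin: inner corner on the board's top; x roughly away from the robot, y left. Far rail: inner face x = 0, from the corner 180 mm along +y; right rail: inner face y = 0, 130 mm along -x. Seated flush, the carton's middle is at x = -51 mm, y = 66 mm, its x parallel to the stop's. The carton starts turned up to 0.15 rad to the stop.
- dropper_bottle: Bystander: amber dropper bottle with black bulb, 33 mm across, 102 mm tall, standing behind the far rail; origin centre of its underside.
- loupe: Bystander: black stand loupe, 40 mm across, 42 mm tall, standing right of the right rail; origin centre of its underside.
- ring_gauge: Bystander: steel ring gauge, 52 mm across, 15 mm tall, lying on the board to the right, nearer the robot than the loupe; origin centre of its underside.

How it is judged:
By the outcome, as a careful person would: the job done as asked, in the order asked, and still so for the second after the job is handed in, with the robot touching nothing.
It also fails if it takes over 56 s, if anything falls off the work surface, if the arm or the gripper's body presses on something with over 40 N, if the wrist force passes 120 N, or if a joint passes its speed limit or range.

## Robot

A 6-joint arm with a two-finger parallel gripper is mounted at the origin on a cart in front of the work surface, level with it; the furniture and walls round the work are solid. World frame = base frame: x ahead of the robot, y to its left, z up, the work surface at z = 0. Lengths are in m, angles in rad, forces in N, time in s.
With the tool pointing down it reaches from about 0.425 to 0.95 m from the base axis. Payload 3.5 kg.
Tool frame: the origin (TCP) lies at the very end of the fingers, on their centre line; the grasp point (between the pads) lies 19 mm behind it (ctrl.grip_point_offset is the distance from the TCP to the grasp point, in m); z points along the fingers, y is the line along which they close (so a half turn about z gives the same grasp; the last joint's range is limited). The gripper opens to 85 mm and grips with 20 to 120 N. Pads are 22 mm wide; open, the fingers measure 114 mm over their backs; the gripper's body (76 mm by 85 mm) begins 54 mm behind the grasp point. The pads swing forward as they close: fully open they stand 13 mm farther back than shut.
Start: joints at [-1.407, 0.286, 1.577, -0, 1.279, -0.15], TCP at [0.208, -0.642, 0.231] pointing down, gripper open.
Joint ranges: [-2.77, 2.77], [-0.9, 2.22], [0.21, 2.48], [-1.53, 4.67], [0.24, 2.81], [-2.84, 2.84]. Speed limits (rad/s): [2.79, 2.79, 3.14, 3.14, 3.14, 3.14].

## Interface

Orientations are given as a unit quaternion [x, y, z, w].
In Python, from plant import telemetry, vision, ctrl gives the robot as it stands.
- The arm moves only by the tool arm_command, never from a script. Its argument "series" is one flat list of numbers, 7 for each row, row after row: the shift along the tool's x, y, z in cm, then the turn, a rotation vector about the tool's x, y, z in degrees, then the closure, from 0 (fully open) to 1 (shut). A call has 1 to 10 rows; each row is the pose to reach, as a shift and turn from the pose commanded when the call began, along the tool's axes at that moment; what a row does not reach only later rows make up. A row lasts 1/12 s, in which the tool goes at most 41.7 mm and 7.16 degrees, less where a joint would pass 70% of its speed; a pose out of reach is approached as far as the arm can. A call with a gripper value outside its range is refused whole. The fingers move at their own pace and stop on an object; "force" is the grip in N (left out, the last holds). Time passes only in rows, so rows that repeat a pose let the fingers close. It gives the time, the measured TCP pose, the force, the opening and the grip force at its end, in the units of the state.
- telemetry.get_state(): the state, without advancing time (a new reading comes with each control period).
- vision.read_camera(name): name is "scene" or "side" or "wrist"; returns a dict with "color" (420x560x3 uint8, blue, green, red), "K" (3x3 intrinsics, pixels), "rvec" (rotation vector, rad) and "tvec" (3), from world to camera coordinates, as OpenCV has them; the wrist camera has in their place "T_tool_cam" (4x4, takes a point from camera to tool coordinates, whose origin is the TCP and whose axes are the flange's). Camera axes: x right, y down, z forward; pixel columns grow to the right and rows downward; lengths in m; the calibration is good to about 2 mm. A picture is of the moment at which its call begins: read the wrist's pose just before it. There is no depth.
- ctrl.sign_off(): hands the job in; it is judged then, once.
The state is a dict: "time": time; "qpos": joint angles; "dq": joint speeds; "joint_efforts": joint torques, N m; "eef_pos": TCP position; "tcp_rot": TCP orientation; "contact_force": force on the tool from outside, world axes, zero at the start; "wrist_torque": the same for the moment, N m; "opening": opening from 0.0 (shut) to 1.0 (fully open); "finger_force": force on a finger pad.
Only numpy, scipy, OpenCV 4.12 (cv2) and the standard library are available. Lean on these libraries where they do the work, as an engineer would, in place of code of your own. Each camera call takes 0.05 s, during which the arm holds its last target. There are 200 camera calls.

## Working session

There is one attempt and no reset: what is moved stays moved. The work goes in short steps, Python scripts to look and compute and a tool call to move; the robot and the scene stay as the last step left them, time stands still between calls to the robot, and variables do not carry over. Pictures are saved under pics/ and viewed, at most 10 in all, crops included, and the job is handed in when it is done.

Besides the shell and the picture viewer there is one more tool, called as a command line: name --argument value ..., lists and objects as JSON in quotes. arm_command: Moves the arm, as the interface text tells. Its arguments: {"type":"object","properties":{"series":{"type":"array","items":{"type":"number"}},"force":{"type":"number"}},"required":["series"]}

```bash
mkdir -p pics; ls; cat > h.py <<'E'
import numpy as np, cv2
from plant import telemetry, vision, ctrl
from scipy.spatial.transform import Rotation as R
def cam(n):
    s=telemetry.get_state(); d=vision.read_camera(n)
    if 'rvec' in d:
        Rm=cv2.Rodrigues(np.array(d['rvec'],float))[0]; t=np.array(d['tvec'],float).ravel()
        d['Rw']=Rm.T; d['c']=-Rm.T@t
    else:
        T=np.array(d['T_tool_cam']); Rt=R.from_quat(s['tcp_rot']).as_matrix()
        d['Rw']=Rt@T[:3,:3]; d['c']=Rt@T[:3,3]+np.array(s['eef_pos'])
    return d
def ray(d,uv,z):
    r=d['Rw']@np.linalg.inv(d['K'])@np.array([uv[0],uv[1],1.]); c=d['c']
    return c+r*(z-c[2])/r[2]
def totool(v):  # world shift -> tool axes, cm
    s=telemetry.get_state(); return R.from_quat(s['tcp_rot']).inv().apply(v)*100
E
python3 - <<'E'
from h import *
for n in ('scene','side'):
    d=cam(n); cv2.imwrite(f'pics/{n}0.png',d['color']); print(n,d['c'],d['Rw'][:,2])
s=telemetry.get_state(); print(s)
E
```

```text
pics
scene [ 0.28912611 -0.72531306  0.57013196] [ 0.35608697  0.73589649 -0.57589793]
side [ 0.62141391 -0.7990538   0.69302102] [-0.00559911  0.72728688 -0.68631075]
{'time': 0.1, 'qpos': array([-1.40699825e+00,  2.87128069e-01,  1.57805019e+00,  8.27188869e-06,
        1.27857828e+00, -1.50031291e-01]), 'dq': array([-0.00119661, -0.00210965, -0.00360363,  0.00066268,  0.00090616,
        0.00074596]), 'joint_efforts': array([ 4.66475667e-04, -4.07298088e+01, -2.93698847e+01, -1.95354837e-04,
        3.42169260e-03,  1.92193721e-05]), 'eef_pos': array([ 0.20828629, -0.64143367,  0.23004088]), 'tcp_rot': array([ 9.87713740e-01,  1.56270272e-01, -3.48816285e-06, -1.08194582e-03]), 'contact_force': array([ 0.62115394, -0.93107193,  0.27447365]), 'wrist_torque': array([ 0.03542413,  0.04451479, -0.01545815]), 'finger_force': 0.0, 'opening': 0.9993418934756292}
```

View pics/scene0.png

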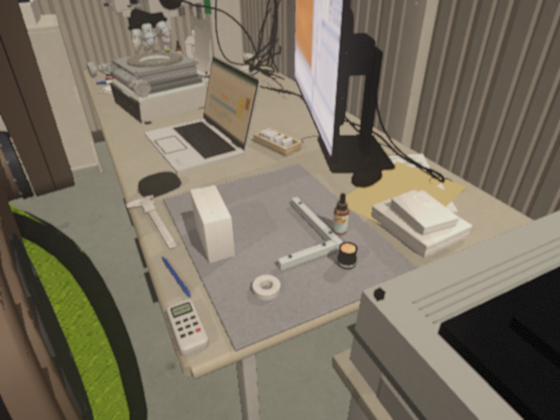

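View pics/side0.png

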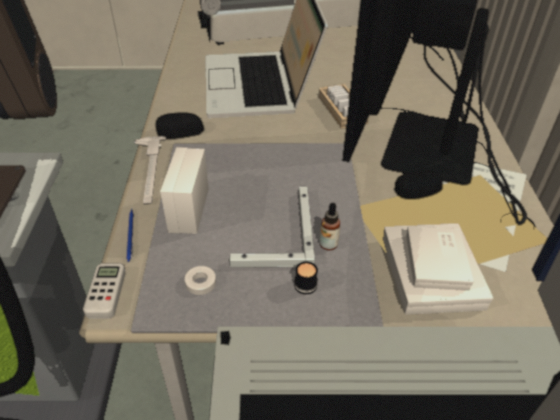

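The side view shows the carton at about (185,190), the right rail from (231,260) to (312,260), and the far rail from (304,188) to (309,262). The bottle is at (330,235), the loupe at (306,277) and the ring at (200,279). I'll zoom in to get the corner pixels.

```bash
python3 - <<'E'
import cv2
a=cv2.imread('pics/side0.png')[135:300,140:360]
cv2.imwrite('pics/sc.png',cv2.resize(a,None,fx=3.6,fy=3.6,interpolation=cv2.INTER_CUBIC))
E
```

```text
(no output)
```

View pics/sc.png

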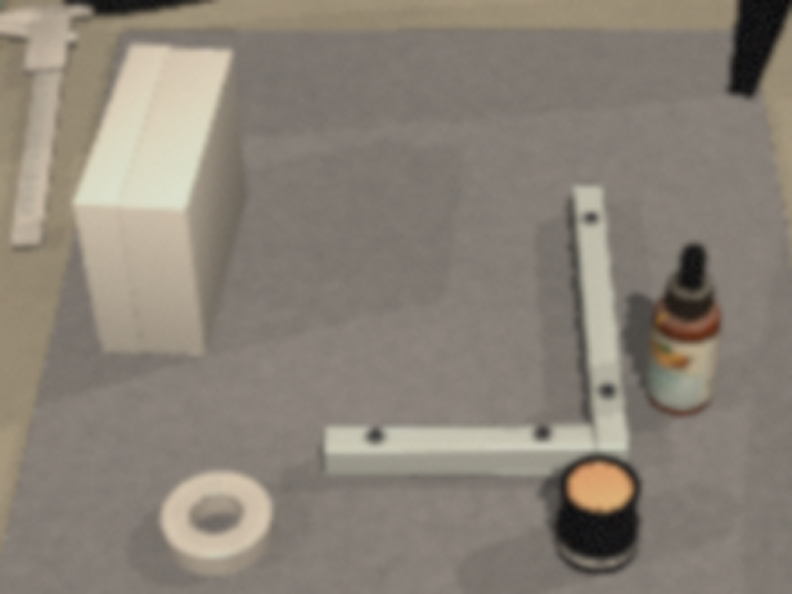

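Crop corners: carton top at (132,45), (233,50), (187,206), (76,205), and its base at (103,350), (203,353). The rails' inner top edges run (325,428)–(594,425) and (573,188)–(594,425).

```bash
python3 - <<'E'
from h import *
d=cam('side')
f=lambda p,z: ray(d,(p[0]/3.6+140-.4,p[1]/3.6+135-.4),z).round(4)
for n,p,z in [('FL',(132,45),.11),('FarL',(233,50),.11),('FarR',(187,206),.11),('NearR',(76,205),.11),('bNR',(103,350),.008),('bFR',(203,353),.008),
 ('rr0',(325,428),.028),('cor',(594,425),.028),('fr0',(573,188),.028),('ring',(217,520),.012),('loupe',(600,485),.05),('bottlebase',(682,395),.008),('calip',(75,10),.01)]: print(n,f(p,z))
s=telemetry.get_state();print(R.from_quat(s['tcp_rot']).as_matrix().round(3))
E
```

```text
FL [0.4451 0.0197 0.11  ]
FarL [0.499  0.0149 0.11  ]
FarR [ 0.4883 -0.1121  0.11  ]
NearR [ 0.4349 -0.1112  0.11  ]
bNR [ 0.4336 -0.107   0.008 ]
bFR [ 0.4857 -0.1093  0.008 ]
rr0 [ 0.5537 -0.1809  0.028 ]
cor [ 0.6834 -0.1791  0.028 ]
fr0 [ 0.6809 -0.0009  0.028 ]
ring [ 0.5043 -0.2249  0.012 ]
loupe [ 0.6822 -0.2366  0.05  ]
bottlebase [ 0.7307 -0.1399  0.008 ]
calip [0.3737 0.1982 0.01  ]
[[ 0.951  0.309 -0.   ]
 [ 0.309 -0.951  0.002]
 [ 0.    -0.002 -1.   ]]
```

arm_command --series '[36.7,-34.6,1,0,0,22.6,0,36.7,-34.6,1,0,0,22.6,0,36.7,-34.6,1,0,0,22.6,0,36.7,-34.6,1,0,0,22.6,0,36.7,-34.6,1,0,0,22.6,0,36.7,-34.6,1,0,0,22.6,0,36.7,-34.6,1,0,0,22.6,0,36.7,-34.6,1,0,0,22.6,0,36.7,-34.6,1,0,0,22.6,0,36.7,-34.6,1,0,0,22.6,0]'

```text
time: 0.98
eef_pos: [0.4089, -0.2746, 0.2229]
tcp_rot: [0.999, -0.041, 0.0, -0.0]
contact_force: [0.9, -0.8, -0.1]
opening: 1.002
finger_force: 0.0
```

arm_command --series '[-2.1,-20.9,2.3,0,0,0,0,-2.1,-20.9,2.3,0,0,0,0,-2.1,-20.9,2.3,0,0,0,0,-2.1,-20.9,2.3,0,0,0,0,-2.1,-20.9,2.3,0,0,0,0,-2.1,-20.9,2.3,0,0,0,0,-2.1,-20.9,2.3,0,0,0,0,-2.1,-20.9,2.3,0,0,0,0]'

```text
time: 1.65
eef_pos: [0.4045, -0.0667, 0.2002]
tcp_rot: [0.999, -0.04, 0.0, 0.0]
contact_force: [0.2, -0.1, -0.2]
opening: 0.997
finger_force: 0.0
```

```bash
python3 - <<'E'
from h import *
s=telemetry.get_state();print(s['eef_pos'],s['qpos'].round(3),R.from_quat(s['tcp_rot']).as_matrix().round(3))
d=cam('side');cv2.imwrite('pics/s1.png',cv2.resize(d['color'][80:300,90:370],None,fx=2.5,fy=2.5))
E
```

```text
[ 0.40449507 -0.06668876  0.20020701] [-4.120e-01 -3.090e-01  2.224e+00 -1.000e-03  1.225e+00  1.239e+00] [[ 0.997 -0.079  0.   ]
 [-0.079 -0.997 -0.001]
 [ 0.     0.001 -1.   ]]
```

View pics/s1.png

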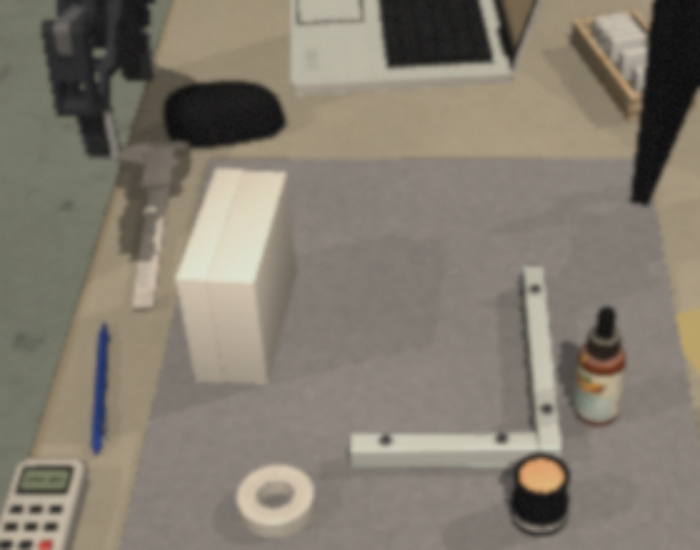

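The gripper is above and on the robot side of the carton, its fingertips at about (100,150) in the crop and the carton untouched. Next I lower it.

arm_command --series '[-0.3,-1,3,0,0,0,0,-0.3,-1,6,0,0,0,0,-0.3,-1,9,0,0,0,0,-0.3,-1,11.8,0,0,0,0,-0.3,-1,11.8,0,0,0,0,-0.3,-1,11.8,0,0,0,0]'

```text
time: 2.2
eef_pos: [0.4013, -0.0574, 0.0812]
tcp_rot: [0.999, -0.042, -0.002, -0.001]
contact_force: [0.1, 0.5, -0.1]
opening: 1.005
finger_force: 0.0
```

arm_command --series '[1.0,0,0,0,0,0,0,2.0,0,0,0,0,0,0,2.5,0,0,0,0,0,0,3,0,0,0,0,0,0,3.5,0,0,0,0,0,0,4,0,0,0,0,0,0,4.5,0,0,0,0,0,0,5,0,0,0,0,0,0,5.5,0,0,0,0,0,0,5.5,0,0,0,0,0,0]'

```text
time: 3.03
eef_pos: [0.4581, -0.061, 0.0822]
tcp_rot: [0.999, -0.04, 0.001, 0.0]
contact_force: [0.4, -0.2, 0.2]
opening: 0.997
finger_force: 0.0
```

```bash
python3 - <<'E'
from h import *
d=cam('side');cv2.imwrite('pics/s2.png',cv2.resize(d['color'][80:300,90:370],None,fx=2.5,fy=2.5))
E
```

```text
(no output)
```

View pics/s2.png

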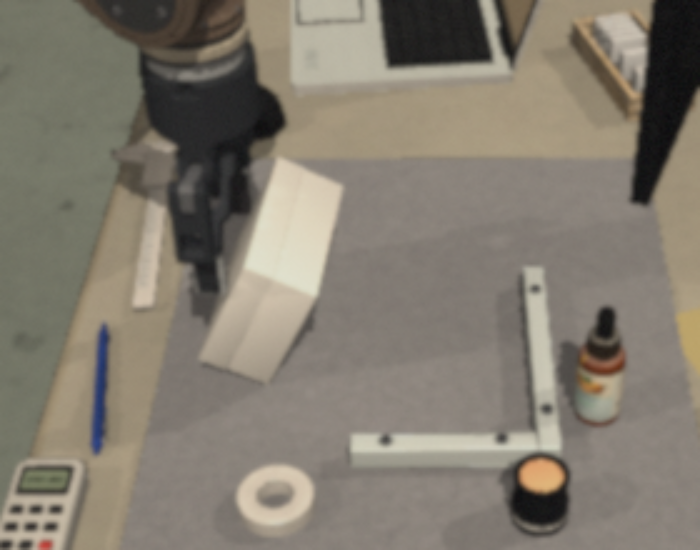

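The carton is tilting about 25° on its far bottom edge, which is still in place at about (268,381). I keep pushing.

arm_command --series '[0.5,0,0,0,0,0,0,1,0,0,0,0,0,0,1.5,0,0,0,0,0,0,2,0,0,0,0,0,0,2.5,0,0,0,0,0,0,3,0,0,0,0,0,0,3,0,0,0,0,0,0,3,0,0,0,0,0,0,2,0,0,0,0,0,0,0,0,0,0,0,0,0]'

```text
time: 3.92
eef_pos: [0.4576, -0.0612, 0.0825]
tcp_rot: [0.999, -0.04, 0.001, 0.0]
contact_force: [-0.1, 0.1, 0.2]
opening: 1.001
finger_force: 0.0
```

```bash
python3 - <<'E'
from h import *
d=cam('side');cv2.imwrite('pics/s3.png',cv2.resize(d['color'][135:300,140:360],None,fx=3.6,fy=3.6,interpolation=cv2.INTER_CUBIC))
E
```

```text
(no output)
```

View pics/s3.png

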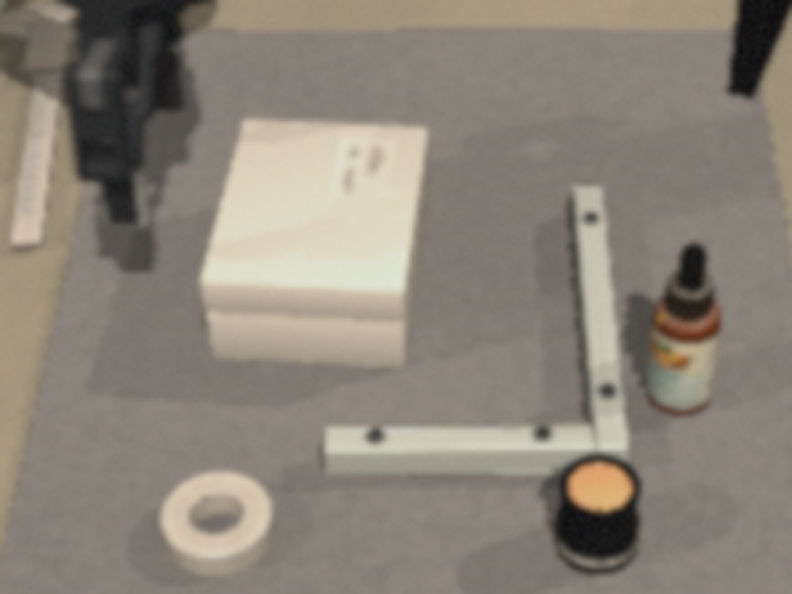

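The carton lies flat with its top corners at crop pixels (245,120), (428,127), (405,290), (203,285); it rotated cleanly and the bystanders are untouched. I'll measure it while lining up for the +x push.

arm_command --series '[-1.3,-1.1,1,0,0,-2.5,0,-1.3,-1.1,3,0,0,-5.4,0,-1.3,-1.1,5,0,0,-5.4,0,-1.3,-1.1,6.2,0,0,-5.4,0,-1.3,-1.1,6.2,0,0,-5.4,0,-1.3,-1.1,6.2,0,0,-5.4,0]'

```text
time: 4.47
eef_pos: [0.444, -0.0486, 0.0196]
tcp_rot: [1.0, 0.007, -0.001, -0.0]
contact_force: [-0.8, 0.9, 0.9]
opening: 0.999
finger_force: 0.0
```

```bash
python3 - <<'E'
from h import *
d=cam('side')
for p in [(245,120),(428,127),(405,290),(203,285)]: print(ray(d,(p[0]/3.6+139.6,p[1]/3.6+134.6),.063).round(4))
print(R.from_quat(telemetry.get_state()['tcp_rot']).as_matrix().round(3))
E
```

```text
[0.5015 0.0155 0.063 ]
[0.6014 0.009  0.063 ]
[ 0.5918 -0.1209  0.063 ]
[ 0.4919 -0.117   0.063 ]
[[ 1.     0.014  0.   ]
 [ 0.014 -1.    -0.   ]
 [ 0.     0.    -1.   ]]
```

arm_command --series '[1.5,0.4,0,0,0,0,0,3,0.4,0,0,0,0,0,4,0.4,0,0,0,0,0,5,0.4,0,0,0,0,0,6,0.4,0,0,0,0,0,7,0.4,0,0,0,0,0,8,0.4,0,0,0,0,0,9,0.4,0,0,0,0,0,9.5,0.4,0,0,0,0,0,10,0.4,0,0,0,0,0]'

```text
time: 5.35
eef_pos: [0.5455, -0.0514, 0.0199]
tcp_rot: [1.0, 0.007, -0.0, -0.0]
contact_force: [-4.3, 0.0, 2.4]
opening: 1.001
finger_force: 1.8
```

arm_command --series '[0.4,0,0,0,0,0,0,0.8,0,0,0,0,0,0,1.2,0,0,0,0,0,0,1.5,0,0,0,0,0,0,1.8,0,0,0,0,0,0,2,0,0,0,0,0,0,2.2,0,0,0,0,0,0,2.2,0,0,0,0,0,0]'

```text
time: 6.02
eef_pos: [0.5665, -0.0511, 0.0199]
tcp_rot: [1.0, 0.007, -0.001, -0.0]
contact_force: [-4.3, 0.8, 2.8]
opening: 1.0
finger_force: 2.3
```

arm_command --series '[0.1,0,0,0,0,0,0,0.2,0,0,0,0,0,0,0.3,0,0,0,0,0,0,0.3,0,0,0,0,0,0]'

```text
time: 6.35
eef_pos: [0.5662, -0.0511, 0.0199]
tcp_rot: [1.0, 0.007, -0.006, -0.0]
contact_force: [-15.5, -1.1, 11.7]
opening: 0.999
finger_force: 7.9
```

arm_command --series '[0.1,0,0,0,0,0,0,0.15,0,0,0,0,0,0,0.2,0,0,0,0,0,0,0.2,0,0,0,0,0,0]'

```text
time: 6.68
eef_pos: [0.566, -0.051, 0.0199]
tcp_rot: [1.0, 0.007, -0.008, -0.001]
contact_force: [-22.7, -2.8, 17.8]
opening: 0.999
finger_force: 11.4
```

arm_command --series '[-2,0,0,0,0,0,0,-3.5,0,0,0,0,0,0,-3.5,0,-4,0,0,0,0.5,-3.5,0,-8,0,0,0,1,-3.5,0,-11,0,0,0,1,-1,-3,-11,0,0,0,1,2,-6,-11,0,0,0,1,5,-9,-11,0,0,0,1,6,-11.1,-11,0,0,0,1,6,-11.1,-11,0,0,0,1]'

```text
time: 7.52
eef_pos: [0.6335, 0.0646, 0.1309]
tcp_rot: [1.0, 0.009, 0.003, -0.001]
contact_force: [-0.2, -0.5, 0.7]
opening: 0.0
finger_force: 0.0
```

```bash
python3 - <<'E'
from h import *
print(telemetry.get_state()['eef_pos'],telemetry.get_state()['opening'])
d=cam('side');cv2.imwrite('pics/s4.png',cv2.resize(d['color'][135:300,140:360],None,fx=3.6,fy=3.6,interpolation=cv2.INTER_CUBIC))
E
```

```text
[0.63352822 0.06460757 0.13088264] 0.00031218032997463037
```

View pics/s4.png

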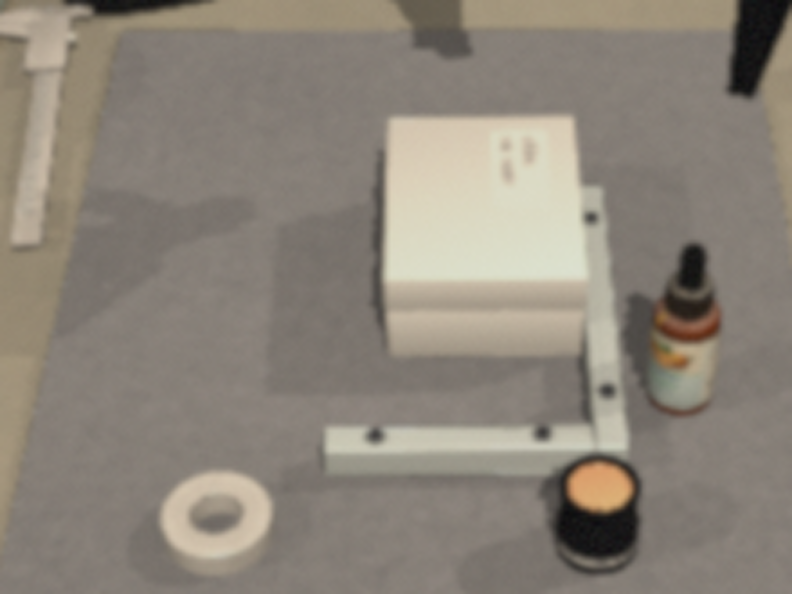

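The carton is flush along the far rail, its right side about 65 mm from the right rail, and the bystanders are untouched. Now I lower the closed fingers on the left side and push right.

arm_command --series '[0,0,4,0,0,0,1,0,0,8,0,0,0,1,0,0,10.8,0,0,0,1,0,0,10.8,0,0,0,1,0,1,10.8,0,0,0,1,0,2,10.8,0,0,0,1,0,2.5,10.8,0,0,0,1,0,3,10.8,0,0,0,1,0,3.5,10.8,0,0,0,1,0,4,10.8,0,0,0,1]'

```text
time: 8.4
eef_pos: [0.6334, 0.0209, 0.0254]
tcp_rot: [1.0, 0.006, 0.003, -0.001]
contact_force: [0.2, 5.3, 6.0]
opening: 0.0
finger_force: 3.9
```

arm_command --series '[0,0.6,0,0,0,0,1,0,1.2,0,0,0,0,1,0,1.8,0,0,0,0,1,0,2.4,0,0,0,0,1,0,3,0,0,0,0,1,0,3.6,0,0,0,0,1,0,4.2,0,0,0,0,1,0,4.6,0,0,0,0,1,0,5,0,0,0,0,1,0,5,0,0,0,0,1]'

```text
time: 9.23
eef_pos: [0.634, -0.0295, 0.0252]
tcp_rot: [1.0, 0.007, 0.003, -0.0]
contact_force: [-0.3, 2.7, 5.9]
opening: 0.002
finger_force: 3.5
```

arm_command --series '[0,0.2,0,0,0,0,1,0,0.4,0,0,0,0,1,0,0.6,0,0,0,0,1,0,0.8,0,0,0,0,1,0,0.8,0,0,0,0,1]'

```text
time: 9.65
eef_pos: [0.6328, -0.0314, 0.0254]
tcp_rot: [1.0, 0.006, 0.001, -0.005]
contact_force: [-2.3, 20.3, 12.4]
opening: -0.002
finger_force: 11.9
```

arm_command --series '[0,-1.5,0,0,0,0,1,0,-3.5,0,0,0,0,1,0,-3.5,-4,0,0,0,1,0,-3.5,-8,0,0,0,1,0,-3.5,-11,0,0,0,1,-3,-0.5,-11,0,0,0,0.5,-6,2.5,-11,0,0,0,0,-9,5.5,-11,0,0,0,0,-10.5,6.9,-11,0,0,0,0,-10.5,6.9,-11,0,0,0,0]'

```text
time: 10.48
eef_pos: [0.5248, -0.1106, 0.1321]
tcp_rot: [1.0, 0.005, -0.001, 0.001]
contact_force: [0.5, 0.0, -0.6]
opening: 0.709
finger_force: 0.0
```

```bash
python3 - <<'E'
from h import *
print(telemetry.get_state()['eef_pos'],telemetry.get_state()['opening'])
d=cam('side');cv2.imwrite('pics/s5.png',cv2.resize(d['color'][135:300,140:360],None,fx=3.6,fy=3.6,interpolation=cv2.INTER_CUBIC))
E
```

```text
[ 0.52479959 -0.11056938  0.1321163 ] 0.7092598778279762
```

View pics/s5.png

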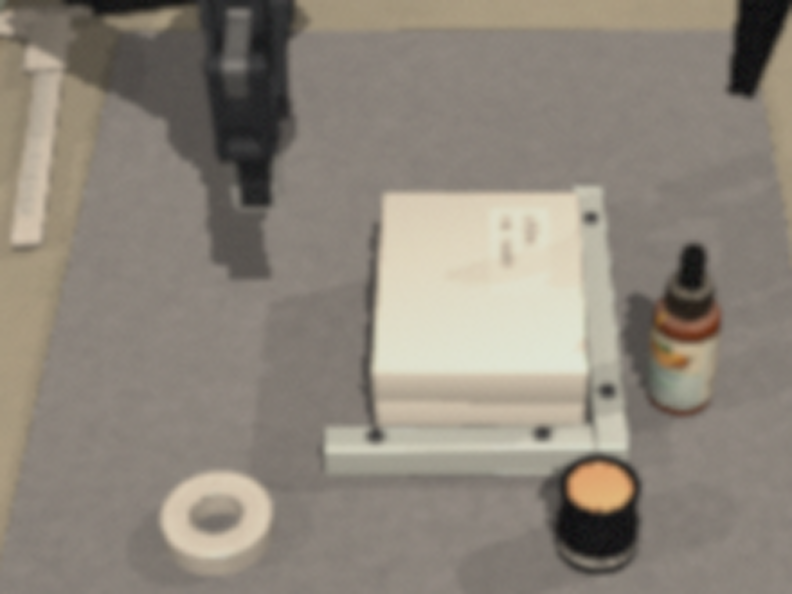

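The carton is against the right rail, with perhaps a degree of turn from the far rail near the corner (crop right edge (583,192)–(586,370)). A wide +x push should square it.

arm_command --series '[0,0,3.5,0,0,0,0,0,0,7,0,0,0,0,0,0,10,0,0,0,0,0,0,10,0,0,0,0,1,0,10,0,0,0,0,2,0,10,0,0,0,0,3,0,10,0,0,0,0,3.5,0,10,0,0,0,0,3.9,0,10,0,0,0,0,3.9,0,10,0,0,0,0]'

```text
time: 11.37
eef_pos: [0.5672, -0.1077, 0.0337]
tcp_rot: [1.0, 0.007, -0.001, 0.001]
contact_force: [-4.1, -0.9, 3.0]
opening: 1.001
finger_force: 2.0
```

arm_command --series '[0.15,0,0,0,0,0,0,0.3,0,0,0,0,0,0,0.45,0,0,0,0,0,0,0.6,0,0,0,0,0,0,0.6,0,0,0,0,0,0]'

```text
time: 11.78
eef_pos: [0.567, -0.1075, 0.0333]
tcp_rot: [1.0, 0.007, -0.009, -0.0]
contact_force: [-23.8, -2.3, 18.4]
opening: 1.0
finger_force: 11.8
```

arm_command --series '[-2,0,0,0,0,0,0,-4,0,0,0,0,0,0,-4,0,-4,0,0,0,0.5,-4,0,-8,0,0,0,1,-4,0,-10.5,0,0,0,1,-1.5,-3,-10.5,0,0,0,1,1,-6,-10.5,0,0,0,1,4,-9,-10.5,0,0,0,1,6.3,-12,-10.5,0,0,0,1,6.3,-12.7,-10.5,0,0,0,1]'

```text
time: 12.62
eef_pos: [0.6383, 0.0248, 0.1392]
tcp_rot: [1.0, 0.009, 0.003, -0.001]
contact_force: [-0.5, 0.2, 0.3]
opening: -0.002
finger_force: 0.0
```

```bash
python3 - <<'E'
from h import *
print(telemetry.get_state()['eef_pos'],telemetry.get_state()['opening'])
d=cam('side');cv2.imwrite('pics/s6.png',cv2.resize(d['color'][175:275,210:330],None,fx=6,fy=6,interpolation=cv2.INTER_CUBIC))
E
```

```text
[0.63826376 0.02483053 0.13921313] -0.0023004670735456054
```

View pics/s6.png

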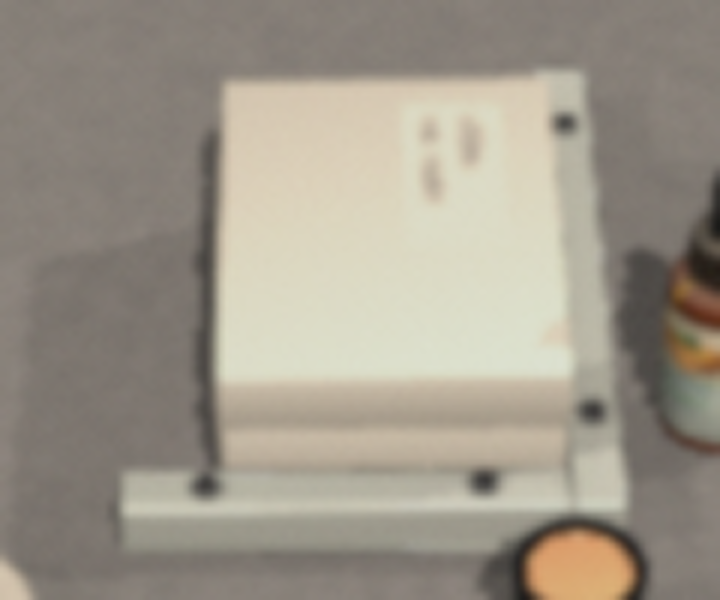

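It looks square to both rails, with top corners at crop pixels (222,82), (550,77), (572,378), (213,378). I'll check the numbers.

```bash
python3 - <<'E'
from h import *
d=cam('side')
g=lambda p,z: ray(d,(p[0]/6+209.6,p[1]/6+174.6),z)
P=np.array([g(p,.063) for p in [(222,82),(550,77),(572,378),(213,378)]]);print(P.round(4),P.mean(0).round(4))
c=np.array([.6834,-.1791,0]);D=R.from_euler('z',.014).inv().apply(P.mean(0)-c);print(D)
print('right bottom visible at rail top', g((225,468),.028),g((560,466),.028))
E
```

```text
[[ 0.5798 -0.0468  0.063 ]
 [ 0.6824 -0.0447  0.063 ]
 [ 0.6825 -0.177   0.063 ]
 [ 0.5811 -0.1768  0.063 ]] [ 0.6315 -0.1113  0.063 ]
[-0.05098476  0.06852074  0.063     ]
right bottom visible at rail top [ 0.58354141 -0.17880863  0.028     ] [ 0.68056096 -0.17820621  0.028     ]
```

arm_command --series '[-0.2,0,4,0,0,0,1,-0.2,0,8,0,0,0,1,-0.2,0,10.8,0,0,0,1,-0.2,0,10.8,0,0,0,1,-0.2,1.5,10.8,0,0,0,1,-0.2,3,10.8,0,0,0,1,-0.2,4,10.8,0,0,0,1,-0.2,4.5,10.8,0,0,0,1,-0.2,4.8,10.8,0,0,0,1,-0.2,4.8,10.8,0,0,0,1]'

```text
time: 13.55
eef_pos: [0.6335, -0.0286, 0.0306]
tcp_rot: [1.0, 0.006, 0.001, 0.0]
contact_force: [-0.4, 0.4, 0.4]
opening: 0.002
finger_force: 0.0
```

arm_command --series '[0,0.15,0,0,0,0,1,0,0.3,0,0,0,0,1,0,0.45,0,0,0,0,1,0,0.6,0,0,0,0,1,0,0.6,0,0,0,0,1]'

```text
time: 13.97
eef_pos: [0.6327, -0.0322, 0.0292]
tcp_rot: [1.0, 0.007, -0.0, -0.001]
contact_force: [-0.5, 4.5, 3.0]
opening: 0.001
finger_force: 2.1
```

arm_command --series '[0,0.15,0,0,0,0,1,0,0.3,0,0,0,0,1,0,0.4,0,0,0,0,1,0,0.4,0,0,0,0,1]'

```text
time: 14.3
eef_pos: [0.6327, -0.0323, 0.0293]
tcp_rot: [1.0, 0.006, -0.0, -0.004]
contact_force: [-0.4, 16.9, 4.0]
opening: 0.001
finger_force: 8.0
```

arm_command --series '[0,-1.5,0,0,0,0,1,0,-3.5,0,0,0,0,1,0,-3.5,-4,0,0,0,1,0,-3.5,-8,0,0,0,1,0,-3.5,-10.5,0,0,0,1,-3,-0.5,-10.5,0,0,0,0.5,-6,2.5,-10.5,0,0,0,0,-9,5.5,-10.5,0,0,0,0,-10.4,6.9,-10.5,0,0,0,0,-10.4,6.9,-10.5,0,0,0,0]'

```text
time: 15.13
eef_pos: [0.5269, -0.1103, 0.1335]
tcp_rot: [1.0, 0.005, -0.001, 0.001]
contact_force: [0.4, 0.1, -1.2]
opening: 0.714
finger_force: 0.0
```

arm_command --series '[0,0,3.5,0,0,0,0,0,0,7,0,0,0,0,0,0,10,0,0,0,0,0,0,10,0,0,0,0,1,0,10,0,0,0,0,2,0,10,0,0,0,0,3,0,10,0,0,0,0,3.5,0,10,0,0,0,0,3.8,0,10,0,0,0,0,3.8,0,10,0,0,0,0]'

```text
time: 15.97
eef_pos: [0.5672, -0.1078, 0.036]
tcp_rot: [1.0, 0.007, -0.003, 0.001]
contact_force: [-8.2, -1.1, 6.8]
opening: 1.004
finger_force: 4.6
```

arm_command --series '[0.15,0,0,0,0,0,0,0.3,0,0,0,0,0,0,0.4,0,0,0,0,0,0,0.4,0,0,0,0,0,0]'

```text
time: 16.3
eef_pos: [0.5671, -0.1078, 0.0358]
tcp_rot: [1.0, 0.007, -0.008, 0.0]
contact_force: [-21.3, -2.7, 16.7]
opening: 1.002
finger_force: 11.1
```

Contact was at the same place, so the carton is seated. I retreat and take a last look.

arm_command --series '[-2,0,0,0,0,0,0,-5,0,0,0,0,0,0,-7,0,-2,0,0,0,0,-8,0,-6,0,0,0,0,-8,0,-10,0,0,0,0,-8,0,-14,0,0,0,0,-8,0,-14,0,0,0,0,-8,0,-14,0,0,0,0]'

```text
time: 16.97
eef_pos: [0.4951, -0.1094, 0.1799]
tcp_rot: [1.0, 0.007, 0.005, 0.002]
contact_force: [-0.4, 0.1, -0.3]
opening: 1.004
finger_force: 0.0
```

```bash
python3 - <<'E'
from h import *
print(telemetry.get_state()['eef_pos'])
d=cam('side');cv2.imwrite('pics/s7.png',cv2.resize(d['color'][175:295,190:350],None,fx=5,fy=5,interpolation=cv2.INTER_CUBIC))
E
```

```text
[ 0.49510359 -0.10941723  0.17991638]
```

View pics/s7.png

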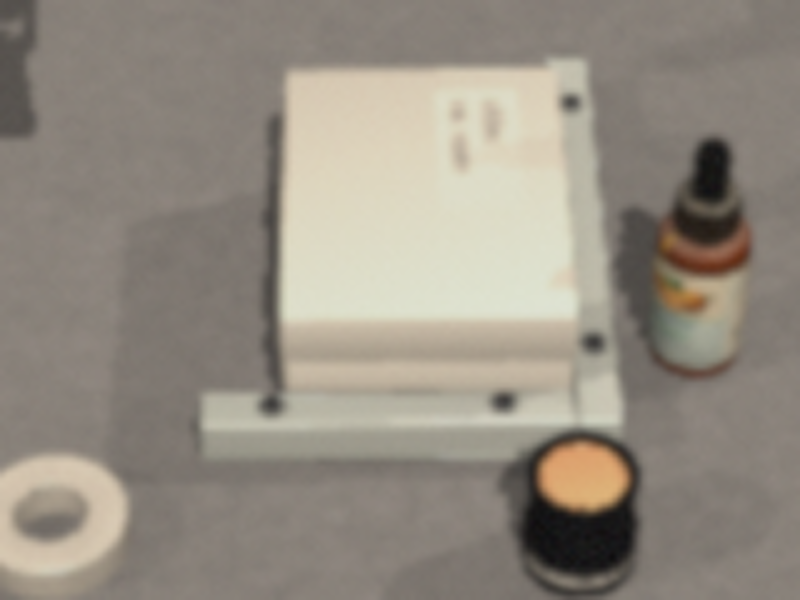

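The carton sits square in the corner (top from (287,70) to (577,318)). The bottle, loupe and ring are where they were, and the gripper is clear.

```bash
python3 -c "
from h import *
print(ctrl.sign_off())"
```

```text
the job is handed in; nothing more can be done
None
```

The carton was tipped flat with its robot-side face up and pushed flush against both rails, bystanders undisturbed, by camera and contact-force checks; I handed the job in at about 17 s, and no verdict was shown.

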